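# Rub down a sole, then hold it under the cam press

## Robot

A 7-joint arm with a two-finger parallel gripper is mounted at the origin on the work surface. World frame = base frame: x ahead of the robot, y to its left, z up, the work surface at z = 0. Lengths are in mm, angles in rad, forces in N, time in s.
With the tool pointing down it reaches from about 400 to 875 mm from the base axis. Payload 4.4 kg.
Tool frame: the origin (TCP) lies midway between the tips of the shut fingers; the grasp point (between the pads) lies 19 mm behind it (ctrl.grip_point_offset is the distance from the TCP to the grasp point, in mm); z points along the fingers, y is the direction in which the jaws open and shut (so a half turn about z gives the same grasp; the last joint's range is limited). The gripper opens to 85 mm and grips with 20 to 120 N. Pads are 22 mm wide; open, the fingers measure 114 mm over their backs; the gripper's body (76 mm by 85 mm) begins 54 mm behind the grasp point. The pads swing forward as they close: fully open they stand 13 mm farther back than shut.
Start: joints at [1.139, 0.628, 0.038, 1.517, -0.027, 0.996, -0.02], TCP at [232.531, -606.999, 231.313] pointing down, gripper open.
Joint ranges: [-3.06, 3.06], [-0.37, 2.12], [-1.25, 1.32], [0.18, 2.47], [-1.1, 4.24], [0.23, 1.98], [-2.94, 2.94]. Speed limits (rad/s): [2.57, 2.57, 3.14, 3.14, 3.14, 3.14, 3.14].

## Interface

Orientations are given as [roll, pitch, yaw] about the fixed x, y, z axes, in that order (R = Rz(yaw) Ry(pitch) Rx(roll)).
In Python, from cell import ctrl, imaging, models gives the robot as it stands. The module is installed in compiled form; this text tells all that it offers.
- The arm moves only by the tool drive_tool, never from a script. Its argument "deltas" is text: rows parted by semicolons, each of 5 numbers parted by spaces: the shift along the tool's x, y, z in m, then the turn about the tool's z in degrees, then the finger opening in m, from 0 to 0.0854. A call has 1 to 12 rows; each row is the pose to reach, as a shift and turn from the pose commanded when the call began, along the tool's axes at that moment; what a row does not reach only later rows make up. A row lasts 1/8 s, in which the tool goes at most 62.5 mm and 10.7 degrees, less where a joint would pass 70% of its speed; a pose out of reach is approached as far as the arm can. A call with a gripper value outside its range is refused whole. The fingers move at their own pace and stop on an object; the grip force is fixed at half the most. Time passes only in rows, so rows that repeat a pose let the fingers close. It gives the time, the measured TCP pose, the force and the opening at its end, in the units of the state.
- ctrl.read_state(): the state, without advancing time (a new reading comes with each control period).
- imaging.get_image(name): name is "scene" or "top" or "wrist"; returns a dict with "color" (480x640x3 uint8, red, green, blue), "range_z" (480x640 float32, mm along the optical axis (not along the pixel's ray), 0 where there is no reading), "vfov" (degrees; the focal length in pixels is half the picture's height over the tangent of half this angle, whatever the lens; pixels are square), "cx", "cy" (the principal point, pixels), "k1" (the pictures are not rectified: a ray, as slopes to the right and down, at radius r is drawn at 1 + k1 r^2 times it, then the intrinsics apply), "extrinsics" (4x4, takes a point from camera to world coordinates). Camera axes: x right, y down, z forward; pixel columns grow to the right and rows downward; lengths in mm; the calibration is good to about 2 mm. A picture is of the moment at which its call begins.
- ctrl.finish_job(): hands the job in, once; it reports no verdict.
Trained networks look in a picture, given as the dict that the camera call returned (one of the last four; its "shot" number tells which), for a name from the list of things; names that differ only in an ending like _2 or _b are one class to them, and where a whole thing is asked for, a point or a joint stands for the part that bears it (a point fixed in the world has none). Each returns a list of dicts, best first, with "score" (0 to 1); they miss things now and then, are a little off and sometimes report something else, mostly with a low value. They report only what shows in the picture. A call takes as long as a camera call.
- models.spot_in(picture, thing): "point" ([column, row] in pixels, amid what is visible of it).
- models.landmark_of(picture, thing): "point" ([column, row] in pixels: a listed point, or the origin of a listed thing).
The state is a dict: "clock": time; "qpos": joint angles; "qd": joint speeds; "tau": joint torques, N m; "eef_pos": TCP position; "tool_rot": TCP orientation; "force": force on the tool from outside, world axes, zero at the start; "torque": the same for the moment, N m; "width": finger opening in mm.
Only numpy, scipy, OpenCV 4.12 (cv2) and the standard library are available. Lean on these libraries where they do the work, as an engineer would, in place of code of your own. Each camera call takes 0.05 s, during which the arm holds its last target.

## Task

Take the wooden rubbing block and rub the leather sole on the press down with it in a straight stroke along the middle, from beside the heel bridge to the toe, pushing down steadily with about 8 newtons all the way. Then stand the block back on its base on the bench, clear of the press, and swing the press's cam lever to its highest lift, where it stands straight upright; it springs back if let go, so finish with the gripper still holding it there. Leave everything else on the bench where it is.

Things in the scene. Friction and masses are not known exactly. Their poses are not given: they have to be found in the camera images.
- press: grey iron sole press, fixed to the bench. Origin: middle of the underside of its base plate (150 along x, 340 along y, 12 thick), z up. Heel end at +y: there a bridge with a pad underneath spans the bed (140 wide in x, from y = 90 to 140, top at z = 135). Toe end at -y; lever on the +x side. Nothing but bridge and lever stands higher than the sole
- outsole: tan leather sole, flat on top, on a sprung rubber cushion. Origin: on its upper face, above the press's origin, 93 above the bench at rest (up to 3 more if the lever starts partly raised); axes as the press. Reaches from y = 150 (heel) to -143 (toe), at least 64 wide between 120 and -115. Pressed, it sinks straight down, at most 14: about 1 N to start, then 0.9 N per mm (8 N at 7 to 8 mm)
- sole_start (a point): point on the sole's upper face on its middle line, 20 towards the heel from its origin: the block's middle starts the stroke here (the bridge begins 70 farther towards the heel)
- sole_toe (a point): point on the sole's upper face on its middle line, 110 towards the toe from its origin: the block's middle ends the stroke here
- block: loose hardwood rubbing block, about 0.16 kg, standing on the bench. Foot 74 (its x) x 40 (its y) x 16 high; on it a grip 50 (x) x 30 (y), from z = 16 to 62. Origin: middle of the underside, z up. Best held across the 30 mm, about 42 above its underside
- cam_lever (a joint): angle of the cam lever in rad. 0: rests leaning 60 degrees from upright towards the press's +y (heel). It swings up in the press's y-z plane; at 1.047 it is upright and the bed at its highest; beyond, it leans toewards and the bed sinks again (stop at 1.6). Starts between 0 and 0.25. A spring resists: 4 N at the bar at first, 7 N near upright; let go there, it falls back
- lever_bar (a point): on the axis of the lever's cross bar: round, black, 18 thick, sticking out from the lever's end parallel to the press's x, away from the press; this point is the middle of its graspable length, 30 from the lever's steel rod (14 thick), 130 from the pivot axis. Fingers pointing down can pinch it along the press's y; it turns between them as the lever swings
- lever_pivot (a point): on the lever's pivot axis, at press (119, 60, 30): the lever is upright when lever_bar is 130 straight above this point
- bed (a joint): lift of the bed by the lever's eccentric, in m: 0 with the lever at rest, 0.007 (highest) with the lever upright
- tin: bystander, to be left alone: closed round steel tin, 80 dia x 32 high (mm). Origin at its underside
- hammer: bystander, to be left alone: hammer, 260 long, lying (mm). Origin at its underside
- shoe: bystander, to be left alone: black leather shoe, about 270 x 80 x 105 high (mm). Origin at its underside
- jar: bystander, to be left alone: jar, 60 dia x 75 high, brass cap (mm). Origin at its underside
- heel: bystander, to be left alone: loose black rubber heel, about 89 x 62 x 24 high (mm). Origin at its underside
- edge_brush: bystander, to be left alone: small wooden brush, 200 long, lying (mm). Origin at its underside
- tack_box: bystander, to be left alone: open steel tack box 80 x 110 x 28 high (mm). Origin at its underside

How it is judged:
By the outcome, as a careful person would: the job done as asked, in the order asked, and still so for the second after the job is handed in, while the arm keeps its last pose, push and grip.
It also fails if it takes over 72 s, if anything falls off the work surface, if the arm or the gripper's body presses on something with over 40 N, if the wrist force passes 120 N, or if a joint passes its speed limit or range.

## Working session

There is one attempt and no reset: what is moved stays moved. The work goes in short steps, Python scripts to look and compute and a tool call to move; the robot and the scene stay as the last step left them, time stands still between calls to the robot, and variables do not carry over. Pictures are saved under pics/ and viewed, and the job is handed in when it is done.

Besides the shell and the picture viewer there is one more tool, called after "Call:" as name(argument=value, ...), one argument or row to a line, values as JSON. drive_tool: Moves the arm, as the interface text tells. Its arguments: {"type":"object","properties":{"deltas":{"type":"string"}},"required":["deltas"]}

```bash
mkdir -p pics
cat > h.py <<'E'
import numpy as np, cv2
from cell import ctrl, imaging, models
def K(p):
    f=p["color"].shape[0]/2/np.tan(np.radians(p["vfov"])/2)
    return f
def ray(p,uv):
    f=K(p); d=np.array([(uv[0]-p["cx"])/f,(uv[1]-p["cy"])/f]); s=d.copy()
    for _ in range(30): s=d/(1+p["k1"]*(s@s))
    return np.array([s[0],s[1],1.0])
def at_depth(p,uv,z=None):
    if z is None:
        u,v=int(round(uv[0])),int(round(uv[1]))
        w=p["range_z"][max(0,v-2):v+3,max(0,u-2):u+3]; w=w[w>0]
        if len(w)==0: return None
        z=np.median(w)
    E=p["extrinsics"]; return (E@np.append(ray(p,uv)*z,1))[:3]
def at_z(p,uv,z):
    E=p["extrinsics"]; d=E[:3,:3]@ray(p,uv); o=E[:3,3]; return o+d*(z-o[2])/d[2]
def cloud(p):
    f=K(p);H,W=p["range_z"].shape
    u,v=np.meshgrid(np.arange(W),np.arange(H)); d=np.stack([(u-p["cx"])/f,(v-p["cy"])/f],-1); s=d.copy()
    for _ in range(30): s=d/(1+p["k1"]*(s**2).sum(-1,keepdims=True))
    z=p["range_z"]; P=np.stack([s[...,0]*z,s[...,1]*z,z],-1)
    return P@p["extrinsics"][:3,:3].T+p["extrinsics"][:3,3]
def proj(p,X):
    E=p["extrinsics"]; c=E[:3,:3].T@(np.array(X)-E[:3,3]); s=c[:2]/c[2]; s=s*(1+p["k1"]*(s@s)); f=K(p)
    return s*f+[p["cx"],p["cy"]]
def save(p,n): cv2.imwrite(f"pics/{n}.png",p["color"][...,::-1])
E
python3 - <<'E'
from h import *
np.set_printoptions(precision=1,suppress=True)
s=ctrl.read_state(); print(s, ctrl.grip_point_offset)
for n in ["scene","top"]:
    p=imaging.get_image(n); save(p,n+"0"); print(n,p["vfov"],p["k1"],p["extrinsics"])
    for t in ["block","press","outsole","lever_bar","lever_pivot","sole_start","sole_toe"]:
        r=models.landmark_of(p,t)[:2]; q=models.spot_in(p,t)[:2]
        print(t,[(a["score"],np.array(a["point"]),at_depth(p,a["point"])) for a in r],"SPOT",[(a["score"],np.array(a["point"]),at_depth(p,a["point"])) for a in q])
E
```

```text
{'clock': 0.0, 'qpos': array([ 1.1,  0.6,  0. ,  1.5, -0. ,  1. , -0. ]), 'qd': array([-0., -0., -0., -0., -0., -0., -0.]), 'tau': array([ -0. , -56.3,   1.2, -19.3,   0. ,   0. ,  -0. ]), 'eef_pos': array([ 232.3, -606.4,  230.4]), 'tool_rot': array([-3.1,  0. ,  0.4]), 'force': array([-0.6,  0.4, -0.1]), 'torque': array([0., 0., 0.]), 'width': 85.43465505701461} 18.700000000000003
scene 56.2447425511145 -0.11076643588141327 [[ -0.4   0.8  -0.5 990.1]
 [  0.9   0.3  -0.2 174.3]
 [ -0.   -0.5  -0.9 844.5]
 [  0.    0.    0.    1. ]]
block [(0.64, array([192.5, 181.9]), array([ 514.8, -374.4,   40.6])), (0.55, array([490.7, 230.2]), array([357.6, 292.4,  20.3]))] SPOT [(0.94, array([187.7, 175.7]), array([ 516.1, -380.4,   61.7])), (0.41, array([506.7, 373.2]), array([681.2, 379. ,  76.1]))]
press [(0.83, array([322.3, 245. ]), array([569.7, -20. ,  74.2]))] SPOT [(0.68, array([330.9, 237.2]), array([555.7,  -7.4,  91.2]))]
outsole [(0.65, array([319.4, 222.6]), array([535.1, -41.4,  94.7]))] SPOT [(0.79, array([308.6, 221.4]), array([540.2, -63. ,  93.1])), (0.69, array([411.1, 400.5
[... 1528 characters left out ...]
,  90.9]))] SPOT [(0.71, array([357. , 262.2]), array([530.8, -65.6,  91.2]))]
lever_bar [(0.87, array([252.8, 206.7]), array([632.2, 137.2, 105.1]))] SPOT [(0.76, array([264. , 222.5]), array([603.8, 116.4,  90.4]))]
lever_pivot [(0.91, array([309.6, 210.6]), array([642.2,  32.7,  -1.2]))] SPOT [(0.93, array([341.6, 262.1]), array([530.3, -36. ,  91.7]))]
sole_start [(0.92, array([333.5, 262.8]), array([528.6, -20.5,  91.5])), (0.33, array([148.1, 195.3]), array([660. , 365.3,  55.9]))] SPOT [(0.82, array([358.7, 265.9]), array([523.7, -68.9,  92.4]))]
sole_toe [(0.85, array([402. , 257.9]), array([ 541. , -152. ,   91.6]))] SPOT [(0.73, array([359.5, 260.4]), array([534.3, -70.3,  92. ]))]
```

View pics/scene0.png

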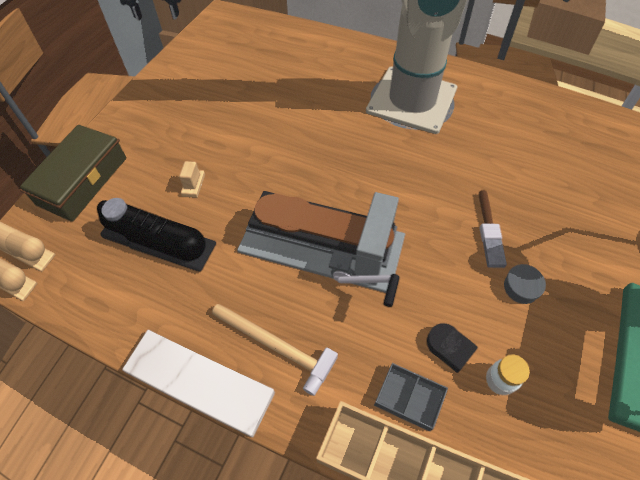

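View pics/top0.png

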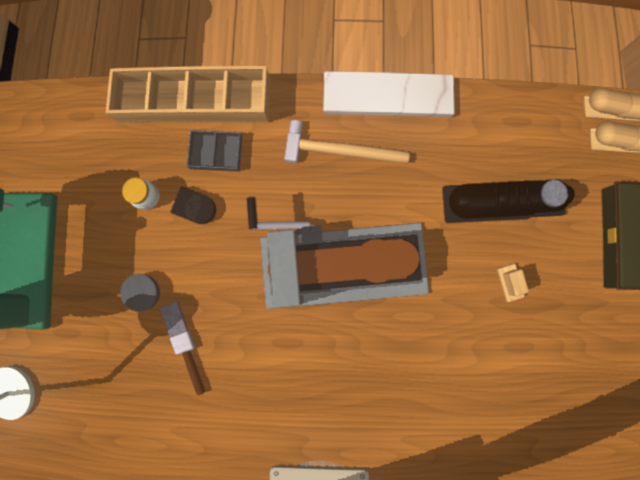

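Run:
```python
from h import *
np.set_printoptions(precision=1,suppress=True)
ps=[imaging.get_image(n) for n in ["scene","top"]]
Cs=[cloud(p) for p in ps]
def rect(C,x0,x1,y0,y1,z0,z1,valid):
    m=valid&(C[...,0]>x0)&(C[...,0]<x1)&(C[...,1]>y0)&(C[...,1]<y1)&(C[...,2]>z0)&(C[...,2]<z1)
    # erode speckle
    mm=m.astype(np.uint8); n,l,st,_=cv2.connectedComponentsWithStats(mm)
    if n<2: return None
    k=1+np.argmax(st[1:,4]); m=l==k
    P=C[m]; r=cv2.minAreaRect(P[:,:2].astype(np.float32))
    return len(P),r,np.median(P[:,2])
for p,C in zip(ps,Cs):
    v=p["range_z"]>0
    print("grip",rect(C,420,600,-450,-310,52,72,v))
    print("foot+",rect(C,420,600,-450,-310,8,72,v))
    print("footonly",rect(C,420,600,-450,-310,9,24,v))
    print("bridge",rect(C,420,680,0,160,125,145,v))
    print("base",rect(C,400,645,-250,160,5,150,v))
    print("sole",rect(C,420,680,-220,40,84,104,v))
    print("bar",rect(C,590,680,100,180,70,125,v))
    m=v&(C[...,0]>450)&(C[...,0]<620)&(abs(C[...,1]+250)<20); print("bench z",np.median(C[m],0))
# dump lever top points
C=Cs[1];v=ps[1]["range_z"]>0
m=v&(C[...,0]>600)&(C[...,0]<700)&(C[...,1]>110)&(C[...,1]<180)&(C[...,2]>60)
print(C[m][::6])
```

```text
grip (247, ((499.38946533203125, -391.6403503417969), (52.37066650390625, 28.76030158996582), 20.919424057006836), np.float64(61.85061293898423))
foot+ (643, ((499.9674072265625, -392.2969665527344), (73.61943054199219, 40.61595153808594), 17.68283462524414), np.float64(39.11174832527786))
footonly (224, ((499.99444580078125, -392.4183654785156), (73.51823425292969, 40.658119201660156), 17.924198150634766), np.float64(16.37324564311882))
bridge (1674, ((515.39599609375, 73.38449096679688), (142.8510284423828, 50.474876403808594), 6.573596477508545), np.float64(135.59360592405466))
base (11242, ((555.7659301757812, -33.67716979980469), (217.439697265625, 347.14208984375), 6.620604991912842), np.float64(87.94591491736003))
sole (3881, ((532.1148681640625, -70.67865753173828), (90.84587097167969, 228.99716186523438), 6.340084075927734), np.float64(93.58030969645938))
bar (433, ((624.0341796875, 125.62155151367188), (62.31922912597656, 46.41115951538086), 6.62060546875), np.float64(105.13382092966799))
bench z [ 539.4 -249.5    0.8]
grip (360, ((498.7362976074219, -393.3722839355469), (5
[... 1283 characters left out ...]
102.6]
 [635.8 135.2 103.8]
 [633.5 142.7 104.8]
 [634.6 132.   99.1]
 [630.9 138.  109.8]
 [629.3 144.2 106.9]
 [630.2 133.3 102. ]
 [627.6 138.4 106. ]
 [625.3 144.  107.2]
 [626.2 133.1 102.7]
 [623.3 137.8 108.7]
 [622.1 144.6 102.5]
 [622.1 132.7 104.3]
 [619.4 137.6 109.1]
 [618.  142.2 104.4]
 [618.6 130.9 101.9]
 [616.2 136.3 104.1]
 [613.7 141.5 108. ]
 [614.4 130.5 104.1]
 [612.2 138.  105.1]
 [610.8 146.6  99.6]
 [610.4 134.2 104.2]
 [608.1 141.5 106.5]
 [608.6 130.3 103.8]
 [606.  137.3 107.8]
 [604.4 143.6 104.5]
 [604.5 131.8 105.9]
 [602.2 137.3 107.4]
 [603.5 127.   98.5]
 [605.  116.7  88.4]
 [600.9 140.  102.3]
 [601.  128.2 102.9]
 [602.8 118.3  90.3]
 [600.  119.4  96.5]]
```

```bash
cat >> h.py <<'E'
from scipy.spatial.transform import Rotation as Rn
def delta(x,y,z,yawdeg):
    s=ctrl.read_state(); R=Rn.from_euler("xyz",s["tool_rot"]); M=R.as_matrix()
    d=M.T@(np.array([x,y,z])-s["eef_pos"])
    xd=np.degrees(np.arctan2(M[1,0],M[0,0])); t=(xd-yawdeg+180)%360-180
    print("pos",s["eef_pos"],"yaw",xd,"tilt",np.degrees(np.arccos(-M[2,2])),"F",s["force"],"w",s["width"],"t",s["clock"],"q7",s["qpos"][6])
    print("delta m",(d/1000).round(4),"turn",round(t,2))
E
python3 - <<'E'
from h import *
np.set_printoptions(precision=3,suppress=True)
delta(499,-393,150,17.6)
delta(499,-393,20,17.6)
E
```

```text
pos [ 232.516 -607.006  231.312] yaw 20.95714364230584 tilt 0.0016888288005174649 F [0.52  0.203 0.084] w 85.35655280836373 t 1.6 q7 -0.019977763449226676
delta m [ 0.325 -0.104  0.081] turn 3.36
pos [ 232.516 -607.006  231.312] yaw 20.95714364230584 tilt 0.0016888288005174649 F [0.52  0.203 0.084] w 85.35655280836373 t 1.6 q7 -0.019977763449226676
delta m [ 0.325 -0.104  0.211] turn 3.36
```

Call:
drive_tool(
  deltas="0.03 -0.01 0.01 0 0.085; 0.08 -0.026 0.02 1 0.085; 0.13 -0.042 0.035 2 0.085; 0.18 -0.058 0.05 3 0.085; 0.23 -0.074 0.06 3.4 0.085; 0.28 -0.09 0.07 3.4 0.085; 0.315 -0.101 0.08 3.4 0.085; 0.325 -0.104 0.081 3.4 0.085; 0.325 -0.104 0.081 3.4 0.085; 0.325 -0.104 0.081 3.4 0.085",
)

```text
clock: 2.85
eef_pos: [497.0, -395.9, 150.8]
tool_rot: [3.14, 0.001, 0.303]
force: [-1.2, 0.2, -0.4]
width: 85.2
```

Run:
```python
from h import *
np.set_printoptions(precision=3,suppress=True)
p=imaging.get_image("wrist"); save(p,"w1")
C=cloud(p); v=(p["range_z"]>0)
m=v&(abs(C[...,0]-499)<70)&(abs(C[...,1]+393)<70)&(C[...,2]>9)&(C[...,2]<75)
print(cv2.minAreaRect(C[m][:,:2].astype(np.float32)))
delta(499,-393,20,17.6)
```

```text
((499.95135498046875, -392.18658447265625), (72.80209350585938, 40.16539764404297), 17.325876235961914)
pos [ 497.102 -395.803  150.846] yaw 17.37149408136988 tilt 0.08703864030049348 F [-0.23   0.565 -0.542] w 85.49438081040803 t 2.9 q7 -0.5897150780213126
delta m [ 0.003 -0.002  0.131] turn -0.23
```

View pics/w1.png

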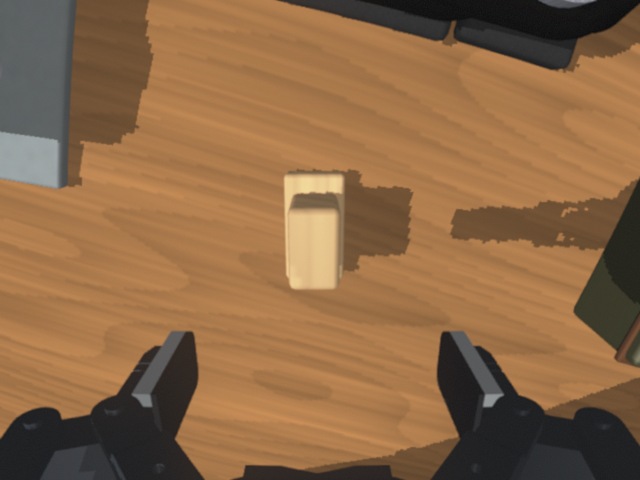

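The wrist picture shows the block at about (315, 235), square to the jaws and midway between them. The fit agrees with the other cameras, so I'm descending.

Call:
drive_tool(
  deltas="0.003 -0.003 0.03 -0.2 0.085; 0.003 -0.003 0.07 -0.2 0.085; 0.003 -0.003 0.105 -0.2 0.085; 0.003 -0.003 0.125 -0.2 0.085; 0.003 -0.003 0.13 -0.2 0.085; 0.003 -0.003 0.13 -0.2 0.085; 0.003 -0.003 0.13 -0.2 0.05;0.003 -0.003 0.13 -0.2 0.015;0.003 -0.003 0.13 -0.2 0.015;0.003 -0.003 0.13 -0.2 0.015;0.003 -0.003 0.13 -0.2 0.015",
)

```text
clock: 4.28
eef_pos: [501.3, -390.4, 21.1]
tool_rot: [3.14, -0.001, 0.31]
force: [0.8, -0.3, 5.8]
width: 29.2
```

Run:
```python
from h import *
np.set_printoptions(precision=3,suppress=True)
delta(499.5,-393,20,17.4)
p=imaging.get_image("wrist"); save(p,"w2")
```

```text
pos [ 501.342 -390.427   21.119] yaw 17.754187834611802 tilt 0.09455980002662576 F [ 0.844 -0.251  5.823] w 29.19573641943787 t 4.275 q7 -0.585194693614242
delta m [-0.003  0.002  0.001] turn 0.35
```

View pics/w2.png

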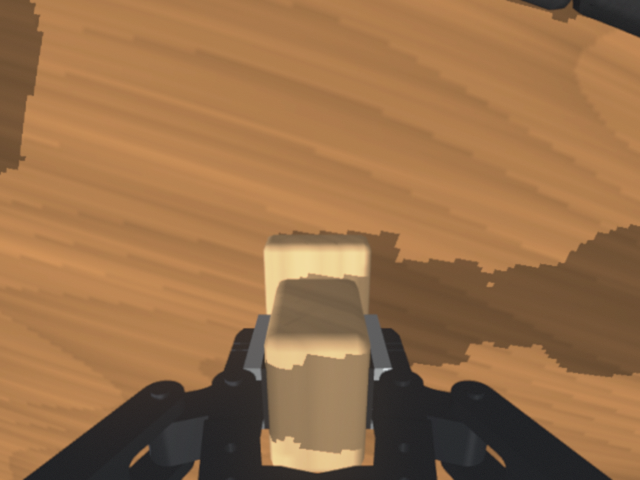

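Call:
drive_tool(
  deltas="0 0 -0.01 0 0.01; 0 0 -0.04 0 0.01; 0 0 -0.08 0 0.01; 0 0 -0.12 0 0.01; 0 0 -0.14 0 0.01; 0 0 -0.14 0 0.01;0 0 -0.14 0 0.01;0 0 -0.14 0 0.01",
)

```text
clock: 5.32
eef_pos: [500.0, -389.1, 158.8]
tool_rot: [-3.139, 0.002, 0.31]
force: [-0.7, 0.4, -1.7]
width: 29.2
```

Run:
```python
from h import *
np.set_printoptions(precision=3,suppress=True)
delta(527.7,-21.4,161,6.5)
print(ctrl.read_state()["torque"])
```

```text
pos [ 499.964 -389.138  158.75 ] yaw 17.763888716128125 tilt 0.17061773004083633 F [-0.732  0.394 -1.727] w 29.15815421270916 t 5.325 q7 -0.5937665965392793
delta m [ 0.139 -0.342 -0.002] turn 11.26
[ 0.014 -0.007  0.006]
```

Call:
drive_tool(
  deltas="0.008 -0.02 0 0 0.01; 0.026 -0.065 0 2 0.01; 0.046 -0.113 0 4 0.01; 0.066 -0.162 0 6 0.01; 0.086 -0.211 0 8 0.01; 0.106 -0.26 0 10 0.01; 0.124 -0.305 0 11.3 0.01; 0.135 -0.333 0 11.3 0.01; 0.139 -0.342 0 11.3 0.01; 0.139 -0.342 0 11.3 0.01;0.139 -0.342 0 11.3 0.01;0.139 -0.342 0 11.3 0.01",
)

```text
clock: 6.82
eef_pos: [528.7, -23.4, 160.3]
tool_rot: [3.141, 0.0, 0.11]
force: [0.9, 0.1, -1.7]
width: 29.4
```

Run:
```python
from h import *
np.set_printoptions(precision=3,suppress=True)
delta(527.7,-21.4,120,6.5)
p=imaging.get_image("scene"); save(p,"s2")
for t in ["sole_start","sole_toe","press","lever_pivot"]:
    print(t,[(a["score"],at_z(p,a["point"],{"press":0,"lever_pivot":30}.get(t,93))) for a in models.landmark_of(p,t)[:1]])
```

```text
pos [528.725 -23.412 160.319] yaw 6.308887447548613 tilt 0.03638833276477928 F [ 0.877  0.058 -1.744] w 29.41103516724814 t 6.825 q7 -1.3344910386934443
delta m [-0.001 -0.002  0.04 ] turn -0.19
sole_start [(0.89, array([525.654, -17.421,  93.   ]))]
sole_toe [(0.57, array([ 546.678, -147.275,   93.   ]))]
press [(0.59, array([532.87 , -41.396,   0.   ]))]
lever_pivot [(0.85, array([641.888,  33.914,  30.   ]))]
```

View pics/s2.png

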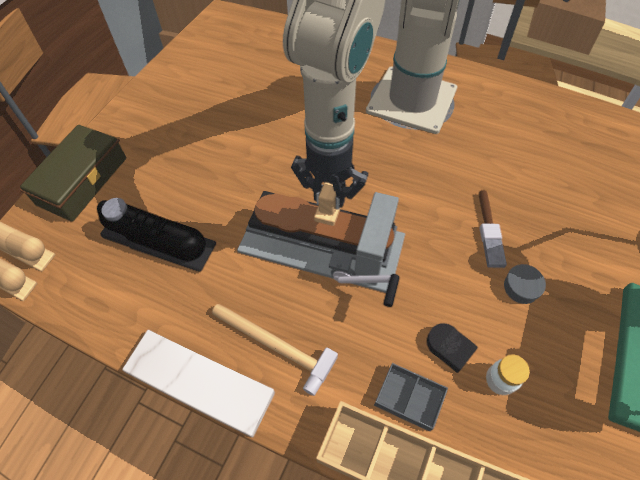

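The scene picture shows the held block level over the sole at about (328, 212), clear of the bridge at (375, 230). I'm lowering it gently.

Call:
drive_tool(
  deltas="-0.001 -0.002 0.01 -0.2 0.01; -0.001 -0.002 0.025 -0.2 0.01; -0.001 -0.002 0.037 -0.2 0.01; -0.001 -0.002 0.042 -0.2 0.01; -0.001 -0.002 0.042 -0.2 0.01;-0.001 -0.002 0.042 -0.2 0.01",
)

```text
clock: 7.82
eef_pos: [528.0, -19.9, 118.6]
tool_rot: [3.141, -0.001, 0.116]
force: [-0.8, -0.3, -1.8]
width: 29.2
```

Call:
drive_tool(
  deltas="0 0 0.002 0 0.01; 0 0 0.004 0 0.01;0 0 0.006 0 0.01;0 0 0.007 0 0.01;0 0 0.007 0 0.01; 0 0 0.007 0 0.01;0 0 0.007 0 0.01",
)

```text
clock: 8.7
eef_pos: [527.8, -19.9, 111.4]
tool_rot: [3.142, -0.0, 0.116]
force: [-0.4, 0.0, 2.2]
width: 29.4
```

Run:
```python
from h import *
np.set_printoptions(precision=3,suppress=True)
delta(527.7,-21.4,106,6.5)
print(ctrl.read_state()["torque"])
```

```text
pos [527.788 -19.916 111.438] yaw 6.653193045288261 tilt 0.021598817466152723 F [-0.374  0.039  2.193] w 29.449857600281153 t 8.7 q7 -1.3192080782963183
delta m [-0.     0.002  0.005] turn 0.15
[ 0.028  0.046 -0.044]
```

Call:
drive_tool(
  deltas="0 0 0.001 0 0.01; 0 0 0.003 0 0.01;0 0 0.0045 0 0.01;0 0 0.0045 0 0.01;0 0 0.0045 0 0.01; 0 0 0.0045 0 0.01",
)

```text
clock: 9.45
eef_pos: [527.8, -19.9, 107.0]
tool_rot: [-3.142, -0.0, 0.116]
force: [-1.5, -0.0, 5.7]
width: 29.1
```

Run:
```python
from h import *
np.set_printoptions(precision=3,suppress=True)
for i in range(1):
    delta(542.6,-152,106.9,6.5)
```

```text
pos [527.82  -19.869 107.027] yaw 6.657868367939732 tilt 0.02617110875757974 F [-1.463 -0.045  5.666] w 29.142057455648978 t 9.45 q7 -1.3177636611207426
delta m [-0.001  0.133  0.   ] turn 0.16
```

Call:
drive_tool(
  deltas="0 0.002 0.0004 0 0.01; 0 0.006 0.0005 0 0.01; 0 0.011 0.0005 0 0.01; 0 0.016 0.0005 0 0.01; 0 0.021 0.0005 0 0.01; 0 0.026 0.0005 0 0.01; 0 0.031 0.0005 0 0.01; 0 0.036 0.0005 0 0.01",
)

```text
clock: 10.45
eef_pos: [532.2, -53.8, 106.5]
tool_rot: [-3.139, -0.001, 0.118]
force: [-1.6, 4.4, 5.5]
width: 29.6
```

Run:
```python
from h import *
np.set_printoptions(precision=3,suppress=True)
delta(542.5,-152,106.9,6.5)
```

```text
pos [532.245 -53.75  106.542] yaw 6.742470156805082 tilt 0.13314475904084316 F [-1.584  4.407  5.521] w 29.575327816415598 t 10.45 q7 -1.2603300032269504
delta m [-0.001  0.099 -0.001] turn 0.24
```

Call:
drive_tool(
  deltas="0 0.005 0.0003 0 0.01; 0 0.01 0.0003 0.1 0.01; -0.0005 0.015 0.0003 0.2 0.01; -0.0005 0.02 0.0003 0.2 0.01; -0.0005 0.025 0.0003 0.2 0.01; -0.0005 0.03 0.0003 0.2 0.01; -0.001 0.035 0.0003 0.2 0.01; -0.001 0.04 0.0003 0.2 0.01; -0.001 0.045 0.0003 0.2 0.01",
)

```text
clock: 11.58
eef_pos: [536.5, -98.5, 106.2]
tool_rot: [-3.139, -0.001, 0.114]
force: [-0.2, 4.8, 6.0]
width: 29.5
```

Run:
```python
from h import *
np.set_printoptions(precision=3,suppress=True)
delta(542.5,-152,106.9,6.5)
```

```text
pos [536.456 -98.511 106.249] yaw 6.540822294699352 tilt 0.1377343988828756 F [-0.165  4.756  6.045] w 29.464857610343177 t 11.575 q7 -1.1930255436254178
delta m [-0.     0.054 -0.001] turn 0.04
```

Call:
drive_tool(
  deltas="0 0.005 0 0 0.01; 0 0.01 0 0 0.01; 0 0.015 0 0 0.01; 0 0.02 0 0 0.01; 0 0.025 0 0 0.01; 0 0.03 0 0 0.01; 0 0.035 0 0 0.01; 0 0.04 0 0 0.01; 0 0.045 0 0 0.01; 0 0.05 0 0 0.01; 0 0.053 0 0 0.01; 0 0.054 0 0 0.01",
)

```text
clock: 13.08
eef_pos: [542.5, -152.2, 106.2]
tool_rot: [-3.139, -0.0, 0.114]
force: [-0.0, 4.5, 6.3]
width: 29.4
```

Call:
drive_tool(
  deltas="0 0 0 0 0.01; 0 0 0 0 0.01",
)

```text
clock: 13.32
eef_pos: [542.5, -152.3, 106.2]
tool_rot: [-3.139, -0.001, 0.114]
force: [-0.9, 3.9, 6.8]
width: 29.6
```

Run:
```python
from h import *
np.set_printoptions(precision=3,suppress=True)
delta(501.3,-390.4,21,17.75)
```

```text
pos [ 542.519 -152.315  106.215] yaw 6.516017642513956 tilt 0.1245625458447161 F [-0.904  3.9    6.829] w 29.649695250658453 t 13.325 q7 -1.1140993117370257
delta m [-0.068  0.232  0.085] turn -11.23
```

The stroke reached the toe at 7.2–8.5 N. I'm lifting and returning the block to its original spot.

Call:
drive_tool(
  deltas="0 0 -0.01 0 0.01; 0 0 -0.03 0 0.01; -0.005 0.02 -0.05 -1 0.01; -0.017 0.06 -0.055 -3 0.01; -0.03 0.105 -0.055 -5 0.01; -0.045 0.15 -0.055 -7 0.01; -0.057 0.195 -0.055 -9 0.01; -0.065 0.222 -0.055 -11 0.01; -0.068 0.232 -0.055 -11.2 0.01; -0.068 0.232 -0.055 -11.2 0.01; -0.068 0.232 -0.055 -11.2 0.01",
)

```text
clock: 14.7
eef_pos: [501.4, -390.1, 160.8]
tool_rot: [-3.14, -0.0, 0.31]
force: [0.5, -0.2, -2.2]
width: 29.4
```

Run:
```python
from h import *
np.set_printoptions(precision=3,suppress=True)
delta(501.3,-390.4,22,17.75)
```

```text
pos [ 501.408 -390.072  160.845] yaw 17.77936292784339 tilt 0.09561896780606143 F [ 0.5   -0.191 -2.181] w 29.438834979289673 t 14.7 q7 -0.6069879181867065
delta m [-0.     0.001  0.139] turn 0.03
```

Call:
drive_tool(
  deltas="0 0 0.02 0 0.01; 0 0 0.055 0 0.01; 0 0 0.095 0 0.01; 0 0 0.123 0 0.01; 0 0 0.132 0 0.01; 0 0 0.136 0 0.01; 0 0 0.138 0 0.01; 0 0 0.139 0 0.01; 0 0 0.139 0 0.01; 0 0 0.139 0 0.01",
)

```text
clock: 15.95
eef_pos: [500.8, -392.5, 22.4]
tool_rot: [3.141, -0.0, 0.308]
force: [0.3, -0.4, -1.7]
width: 29.4
```

Call:
drive_tool(
  deltas="0 0 0.0005 0 0.01; 0 0 0.001 0 0.01; 0 0 0.0015 0 0.01; 0 0 0.0015 0 0.01",
)

```text
clock: 16.45
eef_pos: [500.6, -392.3, 21.1]
tool_rot: [3.142, -0.0, 0.308]
force: [-1.5, 1.8, 4.1]
width: 29.6
```

Contact with the bench. Opening the fingers.

Call:
drive_tool(
  deltas="0 0 0 0 0.035; 0 0 0 0 0.05; 0 0 0 0 0.07; 0 0 0 0 0.085; 0 0 0 0 0.085; 0 0 0 0 0.085; 0 0 -0.03 0 0.085; 0 0 -0.08 0 0.085; 0 0 -0.13 0 0.085; 0 0 -0.16 0 0.085; 0 0 -0.17 0 0.085; 0 0 -0.17 0 0.085",
)

```text
clock: 17.95
eef_pos: [500.5, -392.2, 190.3]
tool_rot: [-3.142, -0.0, 0.308]
force: [0.3, 0.5, -0.4]
width: 84.7
```

Run:
```python
from h import *
np.set_printoptions(precision=3,suppress=True)
p=imaging.get_image("scene"); save(p,"s3")
C=cloud(p); v=(p["range_z"]>0)
m=v&(abs(C[...,0]-499)<60)&(abs(C[...,1]+393)<60)&(C[...,2]>9)&(C[...,2]<72)
print(cv2.minAreaRect(C[m][:,:2].astype(np.float32)),np.percentile(C[m][:,2],[50,95]))
# bar
m=v&(C[...,0]>595)&(C[...,0]<680)&(C[...,1]>100)&(C[...,1]<180)&(C[...,2]>80)
x=np.array([.9936,.1132]);y=np.array([-.1132,.9936]);P=C[m];o=np.array([528.1,-41.5])
q=np.c_[(P[:,:2]-o)@x,(P[:,:2]-o)@y,P[:,2]]
b=q[(q[:,0]>106)]
for a in range(95,150,5):
    k=b[(b[:,0]>=a)&(b[:,0]<a+5)]
    if len(k): print(a,len(k),k[:,1].min(),k[:,1].max(),np.percentile(k[:,2],95),k[k[:,2]>np.percentile(k[:,2],80)][:,1].mean())
print([(a["score"],at_z(p,a["point"],97)) for a in models.landmark_of(p,"lever_bar")[:1]])
delta(626.9,142,200,6.5)
```

```text
((497.7697448730469, -393.00115966796875), (76.30233001708984, 41.86484909057617), 16.66341781616211) [39.058 63.717]
105 16 163.4302930246488 180.68490141909453 104.2183448014824 173.32670007644745
110 24 163.0543715175339 179.70319005596562 105.73379677156703 169.0133879536398
115 26 163.51414130823832 181.10891461932098 105.52460811303911 171.05597013423258
120 24 163.1391609870701 180.1837895138315 105.99892198969059 172.46632753675289
125 26 164.04542527719315 181.12928228068387 105.61334016909305 171.71122108222062
130 25 163.23108187972352 180.6518046448414 105.27239895356908 172.6977086356404
135 24 164.13512734582613 180.29303321241773 105.5402252191526 172.634200079629
140 44 163.31788538273562 180.63579553376354 105.7258544378118 172.37613373384843
145 1 164.68276228692898 164.68276228692898 97.84613868482745 nan
[(0.83, array([628.081, 142.585,  97.   ]))]
pos [ 499.791 -391.622  188.789] yaw 17.65669154497567 tilt 0.1713664664416227 F [ 0.385 -0.143 -0.09 ] w 85.19549591711268 t 18.05 q7 -0.6073276600510233
delta m [ 0.283 -0.47  -0.011] turn 11.16<stdin>:14: RuntimeWarning: Mean of empty slice.
  ret = ret.dtype.type(ret / rcount)
```

View pics/s3.png

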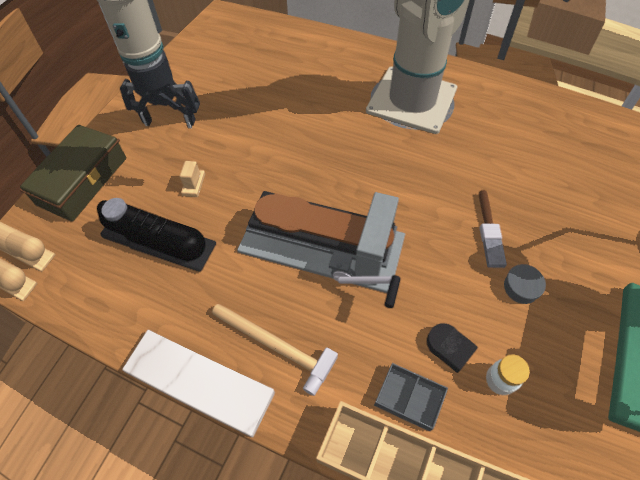

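Call:
drive_tool(
  deltas="0.01 -0.017 -0.01 0 0.085; 0.034 -0.056 -0.01 1 0.085; 0.06 -0.1 -0.01 2 0.085; 0.087 -0.145 -0.01 3 0.085; 0.114 -0.19 -0.01 4 0.085; 0.141 -0.235 -0.01 5.5 0.085; 0.168 -0.28 -0.01 7 0.085; 0.195 -0.325 -0.01 8.5 0.085; 0.222 -0.37 -0.01 10 0.085; 0.25 -0.415 -0.01 11 0.085; 0.272 -0.452 -0.01 11.2 0.085; 0.283 -0.47 -0.01 11.2 0.085",
)

```text
clock: 19.55
eef_pos: [626.7, 146.2, 200.0]
tool_rot: [-3.14, 0.001, 0.118]
force: [0.2, -0.4, 0.3]
width: 84.9
```

Call:
drive_tool(
  deltas="0 0 0 0 0.06; 0 0 0 0 0.06; 0 0 0 0 0.06",
)

```text
clock: 19.92
eef_pos: [627.7, 138.7, 200.7]
tool_rot: [3.14, 0.0, 0.109]
force: [0.2, -0.0, -0.3]
width: 60.0
```

Run:
```python
from h import *
np.set_printoptions(precision=3,suppress=True)
delta(627.0,142.5,75,6.5)
p=imaging.get_image("wrist"); save(p,"w4")
C=cloud(p); v=(p["range_z"]>0)
x=np.array([.9936,.1132]);y=np.array([-.1132,.9936]);o=np.array([528.1,-41.5])
m=v&(C[...,0]>595)&(C[...,0]<690)&(C[...,1]>80)&(C[...,1]<190)&(C[...,2]>70)&(C[...,2]<125)
P=C[m];q=np.c_[(P[:,:2]-o)@x,(P[:,:2]-o)@y,P[:,2]]
for a in range(70,160,5):
    k=q[(q[:,0]>=a)&(q[:,0]<a+5)]
    if len(k): print(a,len(k),k[:,1].min(),k[:,1].max(),k[:,2].max())
```

```text
pos [627.703 138.677 200.71 ] yaw 6.261364264819221 tilt 0.0717001532720387 F [ 0.246 -0.002 -0.303] w 60.02129186536352 t 19.925 q7 -1.6388494307456885
delta m [-0.    -0.004  0.126] turn -0.24
80 40 120.58391707865036 154.08773701061722 89.86140206224371
85 526 116.75394507013284 182.03818145824297 104.61451699449418
90 817 116.8850685908203 182.7775819713883 105.10838448963509
95 473 123.92948329539844 182.67908624754955 104.89494951871512
100 216 165.15813065433701 182.57851675613884 104.8893483173658
105 223 165.17540278632754 182.4540516139748 104.69695327445865
110 224 165.1638994061466 182.25723538624237 104.84765748087915
115 231 165.1920634964027 182.93472675142453 104.90954365064425
120 242 165.19731758857262 182.76604634064606 105.37358015814448
125 240 165.21338538400116 182.65831510653447 105.05502407708559
130 251 165.21986239416628 182.553351163709 105.99835417091413
135 250 165.2255906049963 182.40749989676885 105.04857560798376
140 346 165.230339795925 182.30556085762635 104.60943677487043
```

View pics/w4.png

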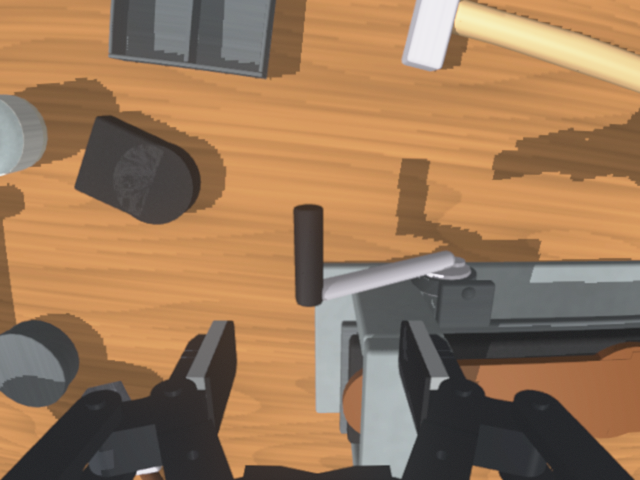

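The wrist picture shows the black bar from (308, 205) to (308, 305), between the open fingers in y, with the rod towards the press. Its measured size and position match the model, so I'm descending.

Call:
drive_tool(
  deltas="0 -0.003 0.02 -0.2 0.06; 0 -0.005 0.06 -0.2 0.06; 0 -0.005 0.1 -0.2 0.06; 0 -0.005 0.12 -0.2 0.06; 0 -0.005 0.126 -0.2 0.06; 0 -0.005 0.126 -0.2 0.06; 0 -0.005 0.126 -0.2 0.04; 0 -0.005 0.126 -0.2 0.02; 0 -0.005 0.126 -0.2 0.005; 0 -0.005 0.126 -0.2 0.005; 0 -0.005 0.126 -0.2 0.005",
)

```text
clock: 21.35
eef_pos: [628.2, 144.0, 75.9]
tool_rot: [3.139, -0.002, 0.115]
force: [-0.7, -4.9, 4.6]
width: 16.2
```

Run:
```python
from h import *
np.set_printoptions(precision=3,suppress=True)
delta(627.0,143.5,75,6.5)
p=imaging.get_image("wrist"); save(p,"w5")
```

```text
pos [628.195 144.009  75.935] yaw 6.593274533054391 tilt 0.17988163402585122 F [-0.695 -4.925  4.585] w 16.238196156197937 t 21.35 q7 -1.6262288555244224
delta m [-0.001  0.     0.001] turn 0.09
```

View pics/w5.png

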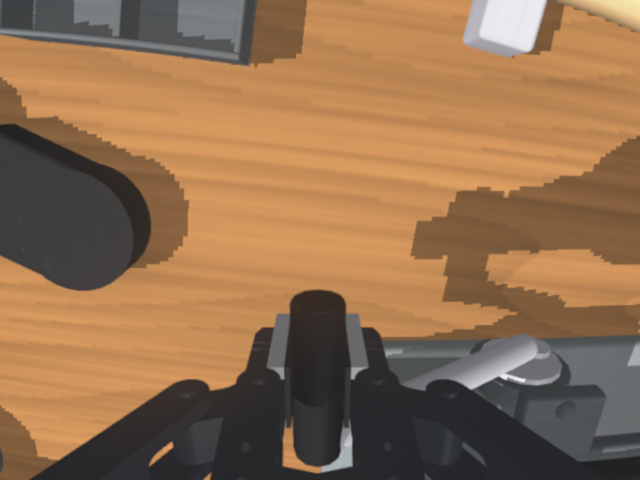

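Call:
drive_tool(
  deltas="0 0.002 -0.004 0 0.003; 0 0.0048 -0.0077 0 0.003; 0 0.0102 -0.015 0 0.003; 0 0.016 -0.022 0 0.003; 0 0.0223 -0.0285 0 0.003; 0 0.029 -0.0346 0 0.003; 0 0.0362 -0.0402 0 0.003; 0 0.0437 -0.0452 0 0.003; 0 0.0516 -0.0498 0 0.003; 0 0.0597 -0.0538 0 0.003; 0 0.0681 -0.0572 0 0.003; 0 0.0681 -0.0572 0 0.003",
)

```text
clock: 22.9
eef_pos: [634.9, 85.9, 134.1]
tool_rot: [-3.132, -0.002, 0.119]
force: [-1.3, 10.6, 5.0]
width: 16.2
```

```bash
cat > lev.py <<'E'
from h import *
np.set_printoptions(precision=3,suppress=True)
s=ctrl.read_state(); print(s["eef_pos"],s["force"],s["torque"],s["width"],s["clock"])
x=np.array([.9936,.1132]);y=np.array([-.1132,.9936]);o=np.array([528.1,-41.5])
e=s["eef_pos"]; print("TCP press",(e[:2]-o)@x,(e[:2]-o)@y,e[2])
import sys
for n in ["scene","top"]:
    p=imaging.get_image(n); save(p,n+sys.argv[1])
    for t in ["lever_bar","lever_pivot"]:
        for a in models.landmark_of(p,t)[:1]:
            w=at_z(p,a["point"],float(sys.argv[2]) if t=="lever_bar" else 30); print(n,t,a["score"],a["point"],"press",(w[:2]-o)@x,(w[:2]-o)@y)
E
python3 lev.py L1 152
```

```text
[634.925  85.88  134.085] [-1.32  10.619  5.049] [ 2.727  0.316 -0.09 ] 16.15528490971161 22.9
TCP press 120.56104623547965 114.47198104403027 134.08465620354377
scene lever_bar 0.76 [361.6, 271.9] press 120.33340857229177 112.83808265246378
scene lever_pivot 0.76 [330.7, 294.4] press 122.96659572762093 58.31499866079302
top lever_pivot 0.96 [309.6, 210.4] press 117.49643592028532 59.78590829533647
```

View pics/sceneL1.png

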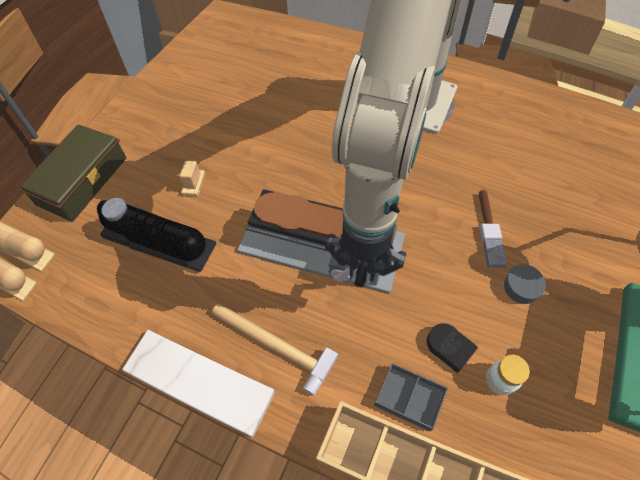

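Call:
drive_tool(
  deltas="0 0 0 0 0.003; 0 0 0 0 0.003; 0 0 0 0 0.003",
)

```text
clock: 23.58
eef_pos: [634.9, 85.9, 134.1]
tool_rot: [-3.133, -0.002, 0.12]
force: [-2.7, 9.5, 5.3]
width: 15.9
```

```bash
python3 lev.py L2 152
python3 - <<'E'
from h import *
print(ctrl.read_state()["qd"],ctrl.read_state()["qpos"])
E
```

```text
[634.896  85.88  134.073] [-2.688  9.543  5.282] [ 2.711  0.346 -0.108] 15.897235391405577 23.575
TCP press 120.53215952015822 114.47557174557136 134.07321333744636
scene lever_bar 0.8 [361.0, 270.2] press 117.41204941924829 110.99011344488711
scene lever_pivot 0.75 [331.7, 293.9] press 121.34217568262218 59.90059471000543
top lever_bar 0.48 [147.6, 197.6] press 152.55270020650693 356.8079135795163
top lever_pivot 0.78 [310.3, 208.7] press 120.88563438978593 58.04319978610428
[ 0.00051334  0.00131708  0.00113955  0.00027874 -0.00034614 -0.00015493
  0.00073731] [-0.23069219  0.72618849  0.09612259  1.63842101 -0.1033991   0.77941576
 -1.53645084]
```

Run:
```python
from h import *
p=imaging.get_image("wrist"); save(p,"w6")
C=cloud(p); v=(p["range_z"]>0)
x=np.array([.9936,.1132]);y=np.array([-.1132,.9936]);o=np.array([528.1,-41.5])
q=np.stack([(C[...,:2]-o)@x,(C[...,:2]-o)@y,C[...,2]],-1)
m=v&(q[...,0]>122)&(q[...,0]<160)&(q[...,1]>80)&(q[...,1]<145)&(q[...,2]>110)
for a in range(120,155,4):
    k=q[m&(q[...,0]>=a)&(q[...,0]<a+4)]
    if len(k): print(a,len(k),k[:,1].min(),k[:,1].max(),np.percentile(k[:,2],[5,50,95]))
```

```text
120 791 80.01914585540288 144.98747283232115 [153.84892825 180.54454473 190.64299077]
124 4306 80.25160253732031 144.96835505966393 [145.37151992 171.67110878 189.65236441]
128 5881 80.00252994769154 144.99678686219195 [144.83995315 171.7530638  209.41001547]
132 5378 80.00889187775167 144.9931064510117 [155.05314871 184.3666502  197.64319585]
136 8068 94.20051930593968 136.16034658228662 [156.1488531  208.27621112 216.10316341]
140 675 106.89977402186643 124.30631001112718 [149.97920959 155.31344365 157.05741994]
144 870 107.03539287365021 123.70736133868009 [142.57624321 149.62735832 155.66446573]
```

View pics/w6.png

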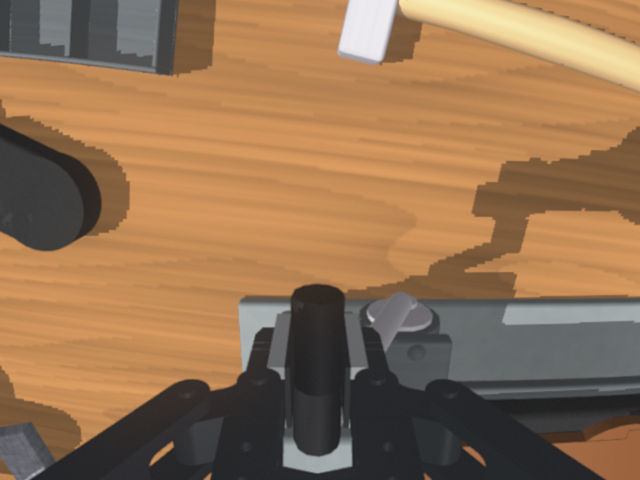

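Call:
drive_tool(
  deltas="0 0.004 -0.0015 0 0.003; 0 0.0084 -0.003 0 0.003; 0 0.017 -0.0058 0 0.003; 0 0.0258 -0.008 0 0.003; 0 0.0347 -0.0096 0 0.003; 0 0.0414 -0.0104 0 0.003; 0 0.0482 -0.011 0 0.003; 0 0.0482 -0.011 0 0.003; 0 0.0482 -0.011 0 0.003; 0 0.0482 -0.011 0 0.003",
)

```text
clock: 25.18
eef_pos: [640.9, 37.6, 146.8]
tool_rot: [-3.133, -0.003, 0.119]
force: [-4.1, 8.9, 15.6]
width: 15.8
```

```bash
cat > bar.py <<'E'
from h import *
import sys
np.set_printoptions(precision=3,suppress=True)
s=ctrl.read_state()
x=np.array([.9936,.1132]);y=np.array([-.1132,.9936]);o=np.array([528.1,-41.5])
e=s["eef_pos"]; t=[(e[:2]-o)@x,(e[:2]-o)@y,e[2]]; print("TCP press",t,s["force"],s["width"],s["clock"],s["tool_rot"],s["qd"])
p=imaging.get_image("wrist"); save(p,sys.argv[1])
C=cloud(p); v=(p["range_z"]>0)
q=np.stack([(C[...,:2]-o)@x,(C[...,:2]-o)@y,C[...,2]],-1)
m=v&(q[...,0]>138)&(q[...,0]<150)&(abs(q[...,1]-t[1])<25)&(abs(q[...,2]-t[2]-14)<20)
k=q[m]; print("bar",len(k),np.percentile(k[:,1],[0,5,50,95,100]),np.percentile(k[:,2],[5,50,95,100]))
E
python3 bar.py w7
```

```text
TCP press [np.float64(121.05916376762355), np.float64(65.82842836818241), np.float64(146.84056885274637)] [-4.097  8.928 15.596] 15.750275562216407 25.175 [-3.133 -0.003  0.119] [ 0.     0.001  0.    -0.     0.001 -0.    -0.002]
bar 1846 [58.106 59.508 66.853 74.284 75.79 ] [155.32  165.105 168.581 170.306]
```

View pics/w7.png

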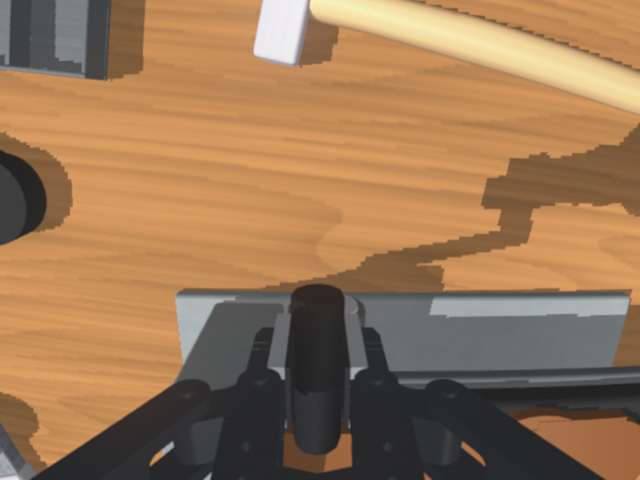

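Call:
drive_tool(
  deltas="0 0.002 -0.0008 0 0.003; 0 0.004 -0.0015 0 0.003; 0 0.0054 -0.0015 0 0.003; 0 0.0054 -0.0015 0 0.003; 0 0.0054 -0.0015 0 0.003; 0 0.0054 -0.0015 0 0.003",
)

```text
clock: 25.98
eef_pos: [641.6, 33.1, 147.4]
tool_rot: [-3.132, -0.003, 0.12]
force: [-2.8, 10.4, 10.0]
width: 16.0
```

```bash
python3 bar.py w8
python3 - <<'E'
from h import *
np.set_printoptions(precision=1,suppress=True)
x=np.array([.9936,.1132]);y=np.array([-.1132,.9936]);o=np.array([528.1,-41.5])
for n in ["scene","top"]:
    p=imaging.get_image(n); save(p,n+"9")
    C=cloud(p); v=(p["range_z"]>0)
    q=np.stack([(C[...,:2]-o)@x,(C[...,:2]-o)@y,C[...,2]],-1)
    k=q[v&(q[...,0]>-25)&(q[...,0]<25)&(q[...,1]<0)&(q[...,1]>-110)]; print(n,"sole z",np.median(k[:,2]))
    m=v&(abs(C[...,0]-499)<60)&(abs(C[...,1]+393)<60)&(C[...,2]>9)&(C[...,2]<72)
    print("block",cv2.minAreaRect(C[m][:,:2].astype(np.float32)))
    # lever rod/bar
    for a in range(40,170,10):
        k=q[v&(q[...,0]>84)&(q[...,0]<104)&(q[...,1]>30)&(q[...,1]<90)&(q[...,2]>=a)&(q[...,2]<a+10)]
        if len(k)>3: print(a,len(k),k[:,1].min(),np.median(k[:,1]),k[:,1].max())
    for t,z in (("lever_bar",160),("lever_pivot",30)):
        for r in models.landmark_of(p,t)[:1]:
            w=at_z(p,r["point"],z); print(t,r["score"],(w[:2]-o)@x,(w[:2]-o)@y)
E
```

```text
TCP press [np.float64(121.17695585053103), np.float64(61.308174846114596), np.float64(147.38168114570945)] [-2.801 10.432  9.982] 16.023967271091315 25.975 [-3.132 -0.003  0.12 ] [ 0.    -0.     0.     0.    -0.001 -0.001 -0.002]
bar 1822 [53.59  55.029 62.372 69.757 71.311] [155.445 165.171 168.664 170.321]
scene sole z 100.52669709355064
block ((498.15557861328125, -392.49365234375), (73.54904174804688, 41.283729553222656), 18.069684982299805)
40 17 56.061073496112165 64.78343876024347 76.32331132057082
50 17 56.31730091866283 62.89924619686864 73.94617956212502
60 14 58.227878460461135 64.39366235972074 67.67451349699735
70 9 60.59567345287396 63.94193407090281 67.3521654732079
160 7 52.557910898278905 55.67277596796268 58.864732585168824
lever_bar 0.8 119.59854774109581 59.63828669480519
lever_pivot 0.83 124.54123330794472 58.37498454760911
top sole z 98.49000428925672
block ((497.24920654296875, -393.63348388671875), (73.94511413574219, 40.978515625), 17.627187728881836)
lever_bar 0.27 -11.691975053799549 19.67342440624387
```

View pics/scene9.png

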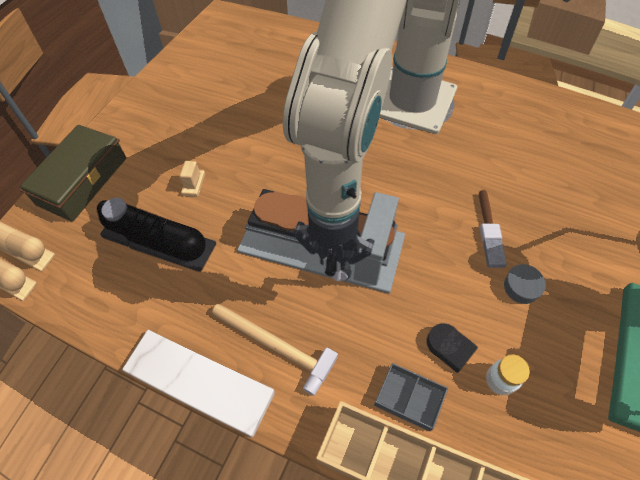

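Call:
drive_tool(
  deltas="0 0.0005 -0.0005 0 0.003; 0 0.001 -0.0008 0 0.003; 0 0.001 -0.0008 0 0.003; 0 0.001 -0.0008 0 0.003",
)

```text
clock: 26.82
eef_pos: [641.6, 32.5, 147.4]
tool_rot: [-3.132, -0.003, 0.12]
force: [-1.0, 11.2, 5.9]
width: 15.6
```

```bash
python3 bar.py w10
python3 - <<'E'
from h import *
np.set_printoptions(precision=1,suppress=True)
x=np.array([.9936,.1132]);y=np.array([-.1132,.9936]);o=np.array([528.1,-41.5])
for n in ["scene","top"]:
    p=imaging.get_image(n)
    C=cloud(p); v=(p["range_z"]>0)
    q=np.stack([(C[...,:2]-o)@x,(C[...,:2]-o)@y,C[...,2]],-1)
    for nm,lo,hi,x0,x1 in (("base",6,18,-74,74),("bridge",127,142,-70,30)):
        k=q[v&(q[...,0]>x0)&(q[...,0]<x1)&(abs(q[...,1])<200)&(q[...,2]>lo)&(q[...,2]<hi)]
        if nm=="bridge": k=k[k[:,1]>70]
        print(n,nm,len(k),k[:,1].min(),k[:,1].max(),np.percentile(k[:,1],[1,99]),k[:,0].min(),k[:,0].max())
    k=q[v&(q[...,0]>-25)&(q[...,0]<25)&(q[...,1]<0)&(q[...,1]>-110)]; print(n,"sole z",np.median(k[:,2]),k[:,2].mean())
E
```

```text
TCP press [np.float64(121.16178042711717), np.float64(60.71445628977189), np.float64(147.4469543202129)] [-1.004 11.158  5.899] 15.598303738607424 26.825 [-3.132 -0.003  0.12 ] [ 0.001 -0.001  0.    -0.001 -0.001  0.001 -0.   ]
bar 1823 [52.954 54.474 61.748 69.173 70.738] [155.376 165.283 168.64  170.094]
scene base 2593 -169.05565362265673 169.07971816932985 [-165.9  168.2] -73.46265848337242 73.99450818400518
scene bridge 1073 90.58307228877156 140.83660436795213 [ 91.2 139.6] -69.98983379905964 29.997319946947872
scene sole z 100.63257211395978 93.51184037840223
top base 2150 -170.95912572292883 37.468254953900356 [-170.    33.1] -73.94106270460418 73.99804506735141Traceback (most recent call last):
  File "<stdin>", line 11, in <module>
    return umr_minimum(a, axis, None, out, keepdims, initial, where)
ValueError: zero-size array to reduction operation minimum which has no identity
```

Run:
```python
from h import *
print(ctrl.read_state()["eef_pos"]); print(ctrl.finish_job())
```

```text
[641.60315672  32.50192795 147.42284305]
the job is handed in; nothing more can be done
None
```

I rubbed the sole, stood the block back on the bench and swung the cam lever upright. The gripper was still holding the lever when I handed the job in, at about 27 s on the robot's clock.

- **Stroke:** The block went from beside the bridge to about 1 mm past the toe point, within 1 mm of the middle line. After adding back the block's weight, the readings I took along the way gave a push of 7.2–8.5 N.
- **Block:** It stands upright on its base within about 2 mm of where it began, well clear of the press.
- **Lever:** The bar is straight above the pivot to within about 1–2 mm (roughly 0.01 rad). Both fixed cameras saw the sole rise about 7 mm, which is the full lift.

**Checks that disagreed:**
- The wrist camera put the bar 1.8 mm heelwards of upright and the arm's own reading 0.7 mm. The scene camera, read just before a last nudge of about 0.6 mm toewards, had it 0.4 mm past upright.
- The bar slid about 5–6 mm towards the fingertips while swinging, but it was still firmly held at hand-in.
- The top camera's view of the lever was blocked by the arm, so it gave no useful check there.
- I compared the bystanders only by eye in the pictures, and none looked moved.

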